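# Clear the laser cutter's lid, lift it over its balance and hold it just below

### The job

We are about to change the gas struts on the desktop laser cutter. Move the white scale model off its lid and set it down gently, upright, in the middle of the cork mat; then lift the lid by its front handle past its balance point, where the struts start to push it up by themselves, without letting it run up to its stop, and ease it back a few degrees below that point, so that it would drop if let go. Finish there, still holding the lid steady by the handle, and leave the other things on the desk alone.

Things in the scene. Friction and masses are not known exactly. Their poses are not given: they have to be found in the camera images.
- laser_cutter: White desktop laser cutter with amber lid, 360 (x) x 380 (y) x 140 mm high, fixed on the desk. Origin: centre of its underside; x points from its front (handle side, towards the robot) to its rear hood, y to its left, z up. The shut lid is flat on top, 140 mm above the desk, from local x -135 to +106 mm; ahead of that it slopes down at 45 degrees.
- lid: Amber lid. Origin: mid-width on its level hinge line (along y), 138 mm above the desk, at local x +110 mm of the cutter. Axes as the cutter's when shut; opening raises the front and tilts z to the rear. Gas struts: tilted under 30 degrees (0.53 rad, its balance point) it falls shut, beyond they push it up to its stop at 0.90 rad. Lift at the handle: 8 N near shut, 1.5 N 0.1 rad below balance.
- lid_handle (a point): Centre of the aluminium bow handle's bar on the lid's sloping front: round, 12 mm thick, 110 mm long along the lid's y, 288.5 mm in front of the hinge line and 8.5 mm above it in the lid's frame. About 30 mm of air all round, so it can be pinched across from straight above or above in front at every lid angle up to 0.7 rad; being round it can turn between the fingers.
- model: White 3D-printed model of cells, 98 to 196 g, upright on the lid at first. Origin: centre of the underside of its 108 x 108 x 4 mm base. 34 mm cells: ground storey (to z 38 mm) x -51..51, y -17..17 and cells at (-34,34), (0,-34), (34,-34) mm; second (to 72) x -17..51, y -17..17; top (72 to 106) one cell over the origin, 34 x 34 mm, to grip across y. Fingers cannot enter the cells.
- mat: Square cork mat, 180 x 180 x 4 mm, lying fixed on the desk to the left or the right of the cutter. Origin: centre of its underside.
- succulent: Bystander: small green succulent in a white pot, 80 mm across, 130 mm high, on the other side of the cutter from the mat. Origin: centre of its underside.
- tissue_box: Bystander: cardboard tissue box, 115 x 235 x 85 mm and tissues up to 135 mm. Origin: centre of its underside.
- pencil_cup: Bystander: dark pencil cup, 72 mm across, 100 mm high, pencils up to 170 mm. Origin: centre of its underside.
Mind the look-alikes: they are no part of the job. Leave any pink, turquoise or yellow look-alike of the model alone.

How it is judged (in metres and radians):
On the way, in this order (a step that is already met when the one before it is completed fails the run):
1. the model stands upright and released on the mat (horizontal distance between model and mat below 0.04 m and height (world z) of model below 0.01 m and angle between model's own z axis and vertical below 0.08 rad and contact force between model and the fingers below 0.05 N and linear speed of model below 0.03 m/s), for 0.2 s.
2. the lid is raised past its balance point, held by the handle (angle between lid's own z axis and vertical above 0.56 rad and contact force between the fingers and lid above 0.3 N and distance between the grasp point and lid_handle below 0.07 m), for 0.1 s.
At the end, for the whole second after the job is handed in: The lid is held still by the fingers on its handle between 0.37 and 0.52 rad, just below its balance point of 0.53 rad (speed under 0.05 rad/s), after having been raised past 0.56 rad; the model stands upright on the mat, its centre within 40 mm of the mat's centre, at rest (angle between lid's own z axis and vertical between 0.37 and 0.52 rad and contact force between the fingers and lid above 0.3 N and horizontal distance between model and mat below 0.04 m and height (world z) of model below 0.01 m and angle between model's own z axis and vertical below 0.08 rad and linear speed of model below 0.03 m/s and angular speed of lid below 0.05 rad/s and distance between the grasp point and lid_handle below 0.07 m); the arm keeps its last pose, push and grip.
It fails at once if the lid ran up to its stop (angle between lid's own z axis and vertical above 0.85 rad).
It fails at once if the model was dropped or fell (contact force between the fingers and model below 0.02 N and height (world z) of model between 0.03 and 0.12 m).
It fails at once if the model was tipped over (angle between model's own z axis and vertical above 0.6 rad).
It fails at once if a bystander was pushed or tipped (distance of any of succulent, tissue_box, pencil_cup from where it was at the start of the episode above 0.03 m or angle between any of succulent, tissue_box, pencil_cup's own z axis and vertical above 0.4 rad).
It also fails if it takes over 61 s, if anything falls off the work surface, if the arm or the gripper's body presses on something with over 40 N, if the wrist force passes 120 N, or if a joint passes its speed limit or range.

### The arm

A 6-joint arm with a two-finger parallel gripper is mounted at the origin on the work surface. World frame = base frame: x ahead of the robot, y to its left, z up, the work surface at z = 0. Lengths are in mm, angles in degrees, forces in N, time in s.
With the tool pointing down it reaches from about 325 to 900 mm from the base axis. Payload 6.1 kg.
Tool frame: the origin (TCP) lies midway between the tips of the shut fingers; the grasp point (between the pads) lies 19 mm behind it; z points along the fingers, y is the direction in which the jaws open and shut (so a half turn about z gives the same grasp; the last joint's range is limited). The gripper opens to 85 mm and grips with 20 to 120 N. Pads are 22 mm wide; open, the fingers measure 114 mm over their backs; the gripper's body (76 mm by 85 mm) begins 54 mm behind the grasp point. The pads swing forward as they close: fully open they stand 13 mm farther back than shut.
Start: joints at [-79.704, 12.628, 87.462, -0, 79.91, -7.225], TCP at [188.153, -595.998, 201.5] pointing down, gripper open.
Joint ranges: [-170.65, 170.65], [-52.31, 119.04], [5.05, 147.46], [-71.25, 251.25], [11.57, 151.72], [-153.62, 153.62]. Speed limits (degrees/s): [147.25, 147.25, 172.46, 180, 180, 180].

### API

Orientations are given as [roll, pitch, yaw] about the fixed x, y, z axes, in that order (R = Rz(yaw) Ry(pitch) Rx(roll)).
In Python, from cell import telemetry, imaging, workorder gives the robot as it stands. The module is installed in compiled form; this text tells all that it offers.
- The arm moves only by the tool servo_tool, never from a script. Its arguments are lists of equal length, an entry for each row: "delta_pos": the shift along the tool's x, y, z in m, a list of three; "turn": the turn, a rotation vector about the tool's x, y, z in units of 6 degrees (1.0 is 6 degrees), a list of three. A call has 1 to 8 rows; each row shifts and turns the pose as measured when the row begins, along the tool's axes as they then stand; what a row does not reach is not made up. A row lasts 1/8 s, in which the tool goes at most 62.5 mm and 10.7 degrees, less where a joint would pass 70% of its speed; a pose out of reach is approached as far as the arm can. A call with a gripper value outside its range is refused whole. "grip" is the closure, from 0 (fully open) to 1 (shut), set as the call begins (left out, the last holds). The fingers move at their own pace and stop on an object; "newtons" is the grip in N (left out, the last holds). Time passes only in rows, so rows that do not move let the fingers close. It gives the time, the measured TCP pose, the force and the opening at its end, in the units of the state.
- telemetry.get_obs(): the state, without advancing time (a new reading comes with each control period).
- imaging.get_image(name): name is "scene" or "top"; returns a dict with "frame" (384x512x3 uint8, blue, green, red), "vertical_fov" (degrees; the focal length in pixels is half the picture's height over the tangent of half this angle, whatever the lens; pixels are square), "cx", "cy" (the principal point, pixels), "dist_coeffs" ([k1, k2, p1, p2, k3] as OpenCV has them; the pictures are not rectified), "rvec" (rotation vector, rad) and "tvec" (3), from world to camera coordinates, as OpenCV has them. Camera axes: x right, y down, z forward; pixel columns grow to the right and rows downward; lengths in mm; the calibration is good to about 2 mm. A picture is of the moment at which its call begins. There is no depth.
- workorder.hand_in(): hands the job in, once; it reports no verdict.
The state is a dict: "time_s": time; "joints": joint angles; "joint_velocities": joint speeds; "joint_efforts": joint torques, N m; "tool_pos": TCP position; "orientation": TCP orientation; "wrist_force": force on the tool from outside, world axes, zero at the start; "ft_torque": the same for the moment, N m; "gripper_width": finger opening in mm.
Only numpy, scipy, OpenCV 4.12 (cv2) and the standard library are available. Lean on these libraries where they do the work, as an engineer would, in place of code of your own. Each camera call takes 0.05 s, during which the arm holds its last target. There are 200 camera calls.

## Working session

There is one attempt and no reset: what is moved stays moved. The work goes in short steps, Python scripts to look and compute and a tool call to move; the robot and the scene stay as the last step left them, time stands still between calls to the robot, and variables do not carry over. Pictures are saved under pics/ and viewed, about 8 in all and at most 12, crops included, and the job is handed in when it is done.

Besides the shell and the picture viewer there is one more tool, called after "Request:" as name(argument=value, ...), one argument or row to a line, values as JSON. servo_tool: Moves the arm, as the interface text tells. Its arguments: {"type":"object","properties":{"delta_pos":{"type":"array"},"turn":{"type":"array"},"grip":{"type":"number"},"newtons":{"type":"number"}},"required":["delta_pos","turn"]}

```bash
mkdir -p pics
cat > h.py <<'E'
import numpy as np, cv2, pickle
from cell import telemetry, imaging, workorder
def snap(n,tag):
    im=imaging.get_image(n); pickle.dump({k:im[k] for k in im},open(f'{n}_{tag}.pkl','wb')); cv2.imwrite(f'pics/{n}_{tag}.png',im['frame']); return im
def load(n,tag): return pickle.load(open(f'{n}_{tag}.pkl','rb'))
def K(im):
    f=im['frame'].shape[0]/2/np.tan(np.radians(im['vertical_fov'])/2)
    return np.array([[f,0,im['cx']],[0,f,im['cy']],[0,0,1.]])
def ray(im,uv):
    n=cv2.undistortPoints(np.array([[uv]],float),K(im),np.array(im['dist_coeffs'],float))[0,0]
    R=cv2.Rodrigues(np.array(im['rvec'],float))[0]; t=np.array(im['tvec'],float).ravel()
    return -R.T@t, R.T@np.array([n[0],n[1],1])
def onz(im,uv,z):
    c,d=ray(im,uv); return c+d*(z-c[2])/d[2]
def proj(im,P):
    return cv2.projectPoints(np.array(P,float).reshape(-1,1,3),np.array(im['rvec'],float),np.array(im['tvec'],float),K(im),np.array(im['dist_coeffs'],float))[0][:,0]
E
python3 - <<'E'
from h import *
for n in('scene','top'):
    im=snap(n,'0'); print(n,im['vertical_fov'],im['cx'],im['cy'],im['dist_coeffs'],ray(im,(256,192)))
a=load('scene','0')['frame'];b=load('top','0')['frame']
cv2.imwrite('pics/both.png',cv2.resize(np.vstack([a,b]),None,fx=.78,fy=.78))
print(telemetry.get_obs())
E
```

```text
scene 46.652605066578815 251.42002681716704 192.85894892311276 [-0.03543222  0.          0.          0.          0.        ] (array([ 942.96823391, -796.5073447 ,  991.61037059]), array([-0.32062172,  0.64388197, -0.69478576]))
top 43.8472024388806 261.6982305023229 194.4187924643969 [-0.13114502  0.          0.          0.          0.        ] (array([ 183.72627804,   14.99075899, 1665.93725595]), array([ 0.19725278, -0.00870707, -0.98039988]))
{'time_s': 0.1, 'joints': array([-7.97046378e+01,  1.26709083e+01,  8.75181741e+01, -3.60695867e-04,
        7.99121047e+01, -7.22378361e+00]), 'joint_velocities': array([-0.00492304, -0.00697634, -0.07961732,  0.03768899,  0.04151225,
        0.0082198 ]), 'joint_efforts': array([ 2.34923158e-03, -4.98241925e+01, -3.90546083e+01,  3.43632007e-05,
        5.65851762e-03, -1.85886370e-05]), 'tool_pos': array([ 188.03938856, -595.41508425,  200.5162655 ]), 'orientation': array([-1.79899571e+02, -1.23715831e-02,  1.75191984e+01]), 'wrist_force': array([-0.20638128,  0.06848072, -0.19024489]), 'ft_torque': array([-0.00522073,  0.02725207,  0.01014265]), 'gripper_width': 85.17876620012163}
```

View pics/scene_0.png

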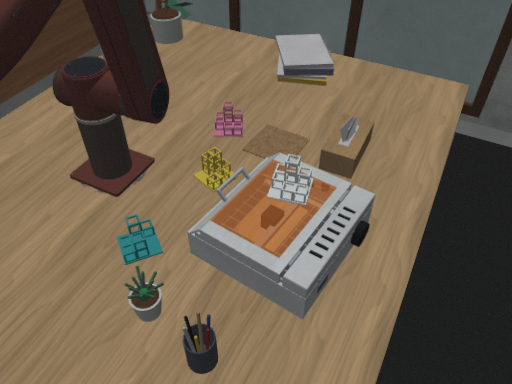

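View pics/top_0.png

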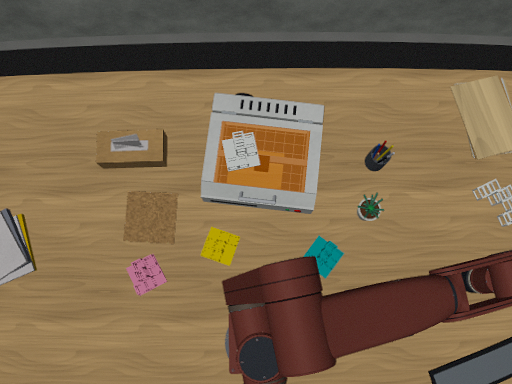

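The scene and top pictures show four candidates for the model:

- White, on the amber lid: top (241,150), scene (292,180).
- Pink: top (146,274).
- Yellow: top (220,246).
- Turquoise: top (323,256).

I choose the white one on the lid. The mat is at top (150,217), left of the cutter, and the handle is at about (258,199). Next is a close crop.

Run:
```python
from h import *
b=load('top','0')['frame'][88:218,195:335]; a=load('scene','0')['frame'][145:275,190:330]
A=cv2.resize(b,None,fx=4.2,fy=4.2,interpolation=cv2.INTER_CUBIC)
cv2.imwrite('pics/c1.png',A)
a=load('scene','0')['frame'][145:265,190:380]
cv2.imwrite('pics/c2.png',cv2.resize(a,None,fx=4.2,fy=4.2,interpolation=cv2.INTER_CUBIC))
im=load('top','0')
for uv in[(214,94),(324,102),(315,212),(202,201)]: print(uv,onz(im,uv,140).round(1))
# mat by colour
f=im['frame'];hsv=cv2.cvtColor(f,cv2.COLOR_BGR2HSV);sub=hsv[180:255,110:195]
print(hsv[217,150],hsv[217,190],hsv[260,180])
for uv in[(125.5,191.5),(177.5,193),(175.5,243.5),(124,242)]: print(uv,onz(im,uv,4).round(1))
```

```text
(214, 94) [834.9 139.5 140. ]
(324, 102) [ 801.4 -236.4  140. ]
(315, 212) [ 421.5 -189.1  140. ]
(202, 201) [463.7 177.5 140. ]
[ 17 130 133] [ 18 115 158] [ 17 114 143]
(125.5, 191.5) [527.3 467.    4. ]
(177.5, 193) [518.9 279.5   4. ]
(175.5, 243.5) [339.3 284.2   4. ]
(124, 242) [346.5 466.5   4. ]
```

View pics/c1.png

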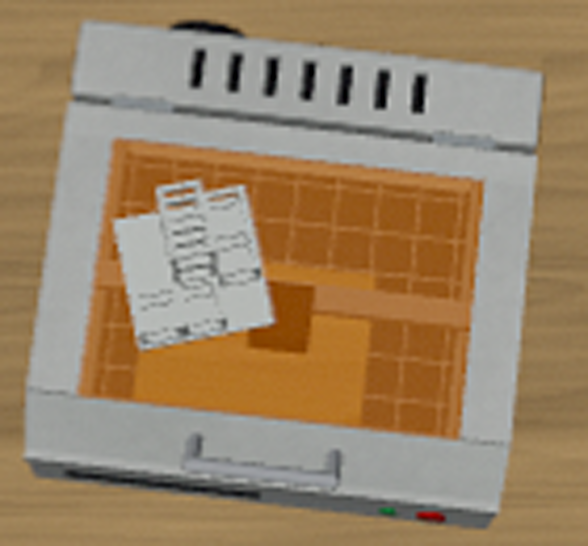

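View pics/c2.png

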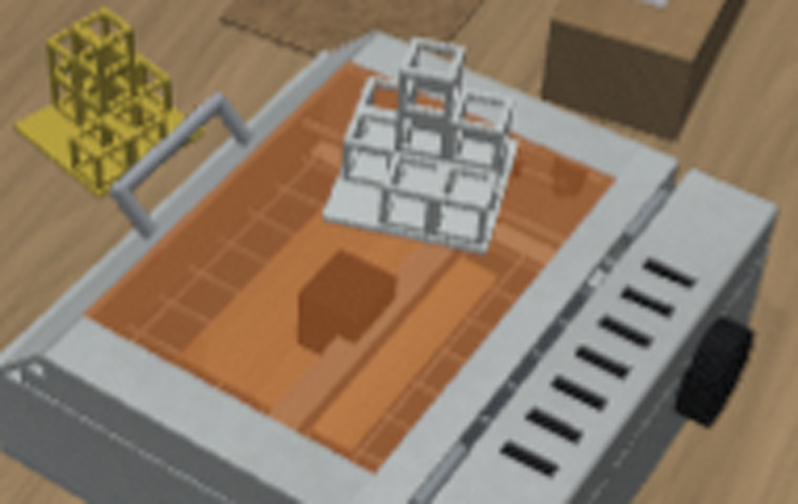

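White model confirmed on the lid, with its single top cell at scene crop (433,55). The base corners are at top crop (113,218), (140,350) and (273,325). The handle bar runs from crop (190,466) to (338,482). Next I fit the poses jointly in both views and check with an overlay.

```bash
cat > fit.py <<'E'
from h import *
from scipy.optimize import least_squares
T=load('top','0');S=load('scene','0')
ct=lambda x,y:(195+(x+.5)/4.2-.5,88+(y+.5)/4.2-.5)
cs=lambda x,y:(190+(x+.5)/4.2-.5,145+(y+.5)/4.2-.5)
def W(p,L,z0):
    L=np.array(L,float);c,s=np.cos(p[2]),np.sin(p[2])
    return np.c_[p[0]+c*L[:,0]-s*L[:,1],p[1]+s*L[:,0]+c*L[:,1],L[:,2]+z0]
def fit(obs,z0,p0):
    r=lambda p:np.concatenate([(proj(im,W(p,[o[0] for o in g],z0))-[o[1] for o in g]).ravel() for im,g in obs if g])
    q=least_squares(r,p0,loss='soft_l1'); return q.x,r(q.x).reshape(-1,2)
E
python3 - <<'E'
from fit import *
pc,rc=fit([(T,[((-135,190,140),ct(28,390)),((-135,-190,140),ct(508,440)),((180,190,140),ct(82,20)),((180,-190,140),ct(542,70)),((-178.5,55,146.5),ct(190,466)),((-178.5,-55,146.5),ct(338,482))]),
 (S,[((180,190,140),cs(678,165)) if 0 else ((180,190,140),cs(778,207)),((-178.5,55,146.5),cs(219,100)),((-178.5,-55,146.5),cs(118,190))])],0,[630,0,-.1])
print('cutter',pc[:2],np.degrees(pc[2]));print(rc.round(1).tolist())
pm,rm=fit([(T,[((-54,-54,4),ct(273,325)),((-54,54,4),ct(140,350)),((54,54,4),ct(113,218)),((-17,17,106),ct(163,207)) if 0 else ((-54,-54,4),ct(273,325))]),
 (S,[((-54,-54,4),cs(323,217)),((54,-54,4),cs(487,246)),((17,-17,106),cs(460,72)),((-17,-17,106),cs(400,64)),((-17,17,106),cs(412,38)),((17,17,106),cs(466,45))])],140,[600,60,.2])
print('model',pm[:2],np.degrees(pm[2]));print(rm.round(1).tolist())
pt,rt=fit([(T,[((90,90,4),(125.5,191.5)),((90,-90,4),(177.5,193)),((-90,-90,4),(175.5,243.5)),((-90,90,4),(124,242))])],0,[433,374,0])
print('mat',pt[:2],np.degrees(pt[2]),rt.round(1).tolist())
np.save('poses.npy',[pc,pm,pt])
# overlay
def box(im,img,p,x0,x1,y0,y1,z0,z1,c,k,o):
    for z in(z0,z1):
        q=(proj(im,W(p,[(x0,y0,z),(x1,y0,z),(x1,y1,z),(x0,y1,z)],0))-o)*k
        cv2.polylines(img,[np.round(q).astype(int)],True,c,1,cv2.LINE_AA)
out=[]
for im,o in((T,(195,88)),(S,(210,130))):
    w=im['frame'][o[1]:o[1]+130,o[0]:o[0]+145]
    w=cv2.resize(w,None,fx=2.7*1,fy=2.7,interpolation=cv2.INTER_CUBIC);w=cv2.copyMakeBorder(w,0,0,0,4,0)
    box(im,w,pm,-54,54,-54,54,140,144,(255,0,0),2.7,np.array(o));box(im,w,pm,-17,17,-17,17,212,246,(0,0,255),2.7,np.array(o))
    box(im,w,pm,-17,51,-17,17,178,212,(0,200,0),2.7,np.array(o))
    box(im,w,pm,-51,-17,17,51,178,178,(255,0,255),2.7,np.array(o))
    box(im,w,pc,-135,106,-190,190,140,140,(255,255,0),2.7,np.array(o));box(im,w,pc,-184.5,-172.5,-55,55,146.5,146.5,(0,0,255),2.7,np.array(o))
    out.append(w)
cv2.imwrite('pics/ov.png',np.hstack(out))
E
```

```text
cutter [640.10250396 -24.62823867] -7.5651706977842545
[[-0.4, 0.2], [0.6, 1.5], [-0.3, -0.7], [0.5, -0.1], [0.2, -0.6], [-1.3, -0.5], [0.4, -0.8], [-0.8, 0.2], [-0.2, 0.3]]
model [626.11809917  52.22711409] 11.195979443805026
[[-0.2, -0.9], [-0.7, -0.2], [-0.7, 0.4], [-0.2, -0.9], [-0.1, -0.5], [-0.0, 0.5], [-1.5, 1.6], [-0.1, 1.2], [-0.0, -0.6], [-0.3, 0.0]]
mat [432.93389749 373.58369629] -1.7997325913926023 [[1.7, 0.4], [-0.4, -0.3], [-0.6, -0.2], [0.0, 0.2]]
```

View pics/ov.png

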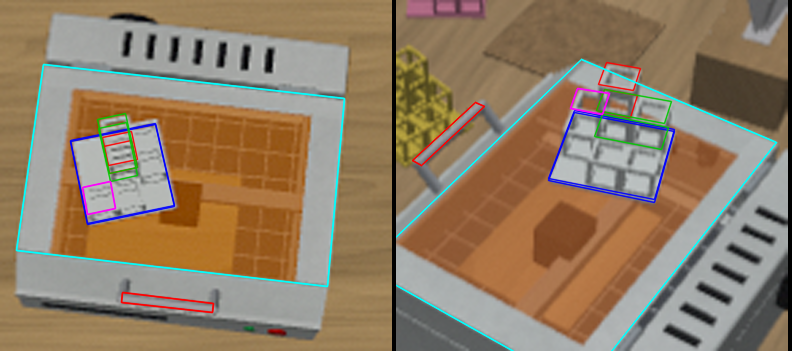

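The overlay fits both views to within a few mm. Heights and sizes are consistent, and yaw, model orientation and handle all match. Next I compute the approach.

```bash
cat >> h.py <<'E'
from scipy.spatial.transform import Rotation as Ro
def to(target,rpy,o=None):
    o=o or telemetry.get_obs(); R=Ro.from_euler('xyz',o['orientation'],degrees=True)
    d=R.inv().apply(np.array(target)-o['tool_pos'])/1000
    rv=(R.inv()*Ro.from_euler('xyz',rpy,degrees=True)).as_rotvec(degrees=True)/6
    print('t',o['time_s'],'pos',o['tool_pos'].round(1),'rpy',o['orientation'].round(1),'F',o['wrist_force'].round(1),'w',round(o['gripper_width'],1),'j',o['joints'].round(0))
    print('delta tool',d.round(4),'turn',rv.round(2))
E
python3 -c "
from h import *
to((626,52,310),(180,0,11.2))
print(Ro.from_euler('xyz',telemetry.get_obs()['orientation'],degrees=True).as_matrix().round(2))"
```

```text
t 0.1 pos [ 188.  -595.4  200.5] rpy [-179.9   -0.    17.5] F [-0.2  0.1 -0.2] w 85.2 j [-80.  13.  88.  -0.  80.  -7.]
delta tool [ 0.6126 -0.4857 -0.1085] turn [-0.02 -0.    1.05]
[[ 0.95  0.3  -0.  ]
 [ 0.3  -0.95  0.  ]
 [ 0.   -0.   -1.  ]]
```

Request:
servo_tool(
  delta_pos=[
    [0, 0, -0.05],
    [0, 0, -0.06],
    [0, 0, 0],
  ],
  turn=[
    [0, 0, 0.5],
    [0, 0, 0.5],
    [0, 0, 0],
  ],
)

```text
time_s: 0.48
tool_pos: [187.8, -594.2, 310.3]
orientation: [-179.6, -0.0, 11.3]
wrist_force: [0.5, 0.3, -0.7]
gripper_width: 85.3
```

Request:
servo_tool(
  delta_pos=[
    [0.035, -0.034, 0],
    [0.035, -0.034, 0],
    [0.035, -0.034, 0],
    [0.035, -0.034, 0],
    [0.035, -0.034, 0],
    [0.035, -0.034, 0],
    [0.035, -0.034, 0],
    [0.035, -0.034, 0],
  ],
  turn=[
    [0, 0, 0],
    [0, 0, 0],
    [0, 0, 0],
    [0, 0, 0],
    [0, 0, 0],
    [0, 0, 0],
    [0, 0, 0],
    [0, 0, 0],
  ],
)

```text
time_s: 1.48
tool_pos: [411.0, -262.1, 301.8]
orientation: [-178.7, 0.2, 11.1]
wrist_force: [0.3, -0.7, 0.9]
gripper_width: 85.3
```

Request:
servo_tool(
  delta_pos=[
    [0.035, -0.034, 0],
    [0.035, -0.034, 0],
    [0.035, -0.034, 0],
    [0.035, -0.034, 0],
    [0.035, -0.034, 0],
    [0.035, -0.034, 0],
    [0.03, -0.034, 0],
    [0, 0, 0],
  ],
  turn=[
    [0, 0, 0],
    [0, 0, 0],
    [0, 0, 0],
    [0, 0, 0],
    [0, 0, 0],
    [0, 0, 0],
    [0, 0, 0],
    [0, 0, 0],
  ],
)

```text
time_s: 2.48
tool_pos: [602.2, 32.4, 293.2]
orientation: [-178.3, 1.0, 11.4]
wrist_force: [-0.7, -0.1, 0.0]
gripper_width: 85.3
```

```bash
python3 -c "
from h import *
to((626,52,214),(180,0,11.2))"
```

```text
t 2.475 pos [602.2  32.4 293.2] rpy [-178.3    1.    11.4] F [-0.7 -0.1  0. ] w 85.3 j [-5.  8. 83.  1. 91. 73.]
delta tool [ 0.0287 -0.0122  0.079 ] turn [-0.28  0.17  0.04]
```

Request:
servo_tool(
  delta_pos=[
    [0.015, -0.006, 0],
    [0.014, -0.006, 0],
    [0, 0, 0],
  ],
  turn=[
    [-0.28, 0.17, 0],
    [0, 0, 0],
    [0, 0, 0],
  ],
)

```text
time_s: 2.85
tool_pos: [628.8, 49.4, 291.1]
orientation: [179.9, 0.1, 11.4]
wrist_force: [0.1, -0.0, -0.3]
gripper_width: 85.4
```

```bash
python3 -c "
from h import *
to((626,52,214),(180,0,11.2))
a=snap('scene','1')['frame'][100:230,210:360];b=snap('top','1')['frame'][88:218,180:330]
cv2.imwrite('pics/d1.png',cv2.resize(np.hstack([a,b]),None,fx=2.6,fy=2.6,interpolation=cv2.INTER_CUBIC))"
```

```text
t 2.85 pos [628.8  49.4 291.1] rpy [1.799e+02 1.000e-01 1.140e+01] F [ 0.1 -0.  -0.3] w 85.4 j [-3. 11. 80. -0. 89. 76.]
delta tool [-0.002  -0.0032  0.0771] turn [0.02 0.02 0.03]
```

View pics/d1.png

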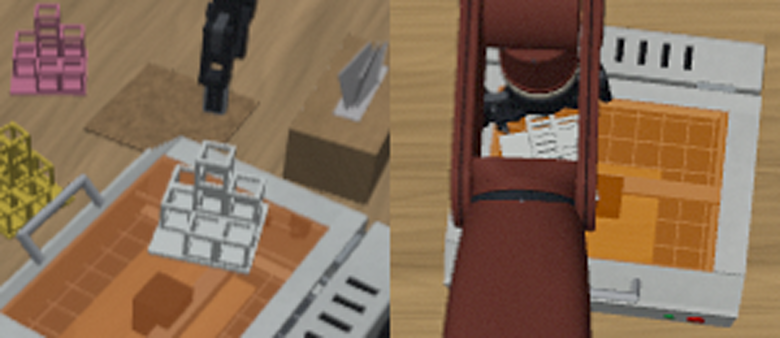

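The fingers stand over the model's top cell (scene crop finger (213,100), cell (215,150)). Descending now.

Request:
servo_tool(
  delta_pos=[
    [-0.002, -0.003, 0.025],
    [0, 0, 0.025],
    [0, 0, 0.018],
    [0, 0, 0.009],
    [0, 0, 0],
  ],
  turn=[
    [0, 0, 0],
    [0, 0, 0],
    [0, 0, 0],
    [0, 0, 0],
    [0, 0, 0],
  ],
)

```text
time_s: 3.58
tool_pos: [626.1, 48.2, 214.4]
orientation: [179.8, -0.1, 11.1]
wrist_force: [0.0, 1.2, 0.6]
gripper_width: 85.4
```

Request:
servo_tool(
  delta_pos=[
    [0, 0, 0],
    [0, 0, 0],
    [0, 0, 0],
    [0, 0, 0],
    [0, 0, 0],
    [0, 0, 0],
  ],
  turn=[
    [0, 0, 0],
    [0, 0, 0],
    [0, 0, 0],
    [0, 0, 0],
    [0, 0, 0],
    [0, 0, 0],
  ],
  grip=0.8,
  newtons=25,
)

```text
time_s: 4.32
tool_pos: [627.8, 48.2, 217.7]
orientation: [179.7, -0.3, 11.1]
wrist_force: [0.0, -0.2, 0.4]
gripper_width: 17.0
```

```bash
python3 -c "
from h import *
to((626,52,214),(180,0,11.2))"
```

```text
t 4.325 pos [627.8  48.2 217.7] rpy [179.7  -0.3  11.1] F [ 0.  -0.2  0.4] w 17.0 j [-3. 12. 86. -0. 81. 76.]
delta tool [-0.0011 -0.0041  0.0037] turn [ 0.04 -0.06 -0.01]
```

The fingers closed to 17 mm, so they didn't grip the cell. I'm looking again.

```bash
python3 -c "
from h import *
a=snap('scene','2')['frame'][130:230,220:340]
cv2.imwrite('pics/d2.png',cv2.resize(a,None,fx=5.5,fy=5.5,interpolation=cv2.INTER_CUBIC))
im=load('scene','2')
print((proj(im,[[627.8,48.2,217.7],[627.8,48.2,236.7],[626,52,246]])-[220,130])*5.5)"
```

```text
[[395.19417358 205.93395743]
 [397.74897575 175.78047537]
 [398.74173395 155.10664718]]
```

View pics/d2.png

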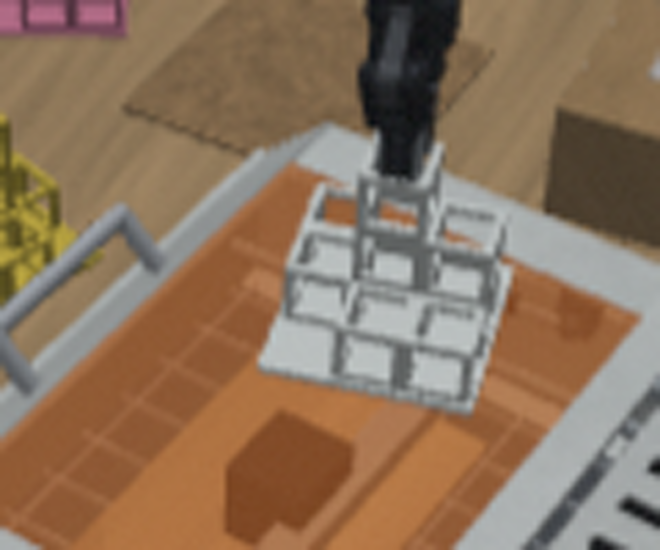

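```bash
python3 -c "
from h import *
a=load('scene','2');b=load('scene','0')
c=lambda im:cv2.resize(im['frame'][140:190,270:320],None,fx=8,fy=8,interpolation=cv2.INTER_NEAREST)
cv2.imwrite('pics/d3.png',np.hstack([c(a),c(b)]))
im=load('scene','1')
R=Ro.from_euler('xyz',[180,0,11.2],degrees=True).as_matrix()
T=np.array([628.8,49.4,291.1])
print(proj(im,[T,T+R@[0,42,-13],T+R@[0,-42,-13]]), 'crop->', 210+213/2.6,100+112/2.6)
"
```

```text
[[294.25469494 145.41368424]
 [290.9975588  151.38798727]
 [298.02464138 131.79108714]] crop-> 291.9230769230769 143.07692307692307
```

View pics/d3.png

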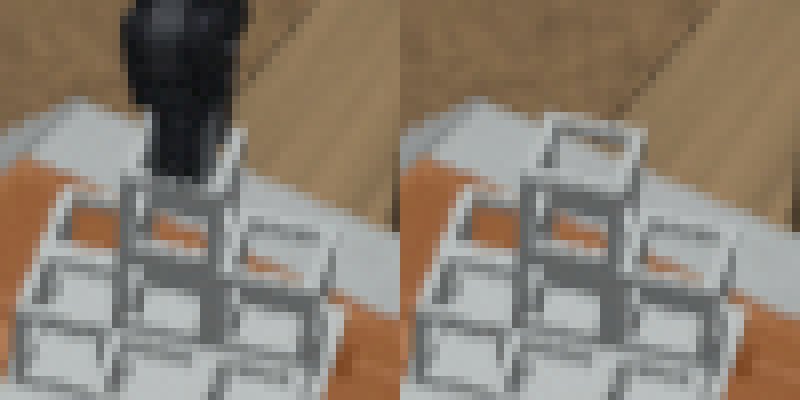

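The near fingertip ends at crop (180,180), on the cell's top rim. It occludes the rear bar but can't be seen through the front window. In view 1 it was also about 8 px higher than expected. So the tips are about 25 mm higher than the nominal TCP suggests. The model hasn't moved: same pixels as before. I'll open, go about 28 mm lower (safe even with no bias: tips above the 178 mm cells, body above the top) and grip again.

Request:
servo_tool(
  delta_pos=[
    [0, 0, 0],
    [0, 0, 0],
    [0, 0, 0],
    [0, 0, 0],
    [0, 0, 0],
    [0, 0, 0],
  ],
  turn=[
    [0, 0, 0],
    [0, 0, 0],
    [0, 0, 0],
    [0, 0, 0],
    [0, 0, 0],
    [0, 0, 0],
  ],
  grip=0,
)

```text
time_s: 5.12
tool_pos: [627.7, 48.2, 217.5]
orientation: [179.7, -0.3, 11.1]
wrist_force: [0.2, 0.3, 0.1]
gripper_width: 85.2
```

Request:
servo_tool(
  delta_pos=[
    [-0.001, -0.002, 0.01],
    [0, 0, 0.01],
    [0, 0, 0.009],
    [0, 0, 0],
  ],
  turn=[
    [0, 0, 0],
    [0, 0, 0],
    [0, 0, 0],
    [0, 0, 0],
  ],
)

```text
time_s: 5.62
tool_pos: [625.7, 50.1, 185.2]
orientation: [179.8, -0.2, 11.1]
wrist_force: [-0.4, 0.2, -0.1]
gripper_width: 85.4
```

```bash
python3 -c "
from h import *
to((626,52,188),(180,0,11.2))
a=snap('scene','3')['frame'][130:210,240:340]
cv2.imwrite('pics/d4.png',cv2.resize(a,None,fx=6,fy=6,interpolation=cv2.INTER_NEAREST))
"
```

```text
t 5.625 pos [625.7  50.1 185.2] rpy [179.8  -0.2  11.1] F [-0.4  0.2 -0.1] w 85.4 j [-3. 13. 88. -0. 78. 76.]
delta tool [ 0.0007 -0.0018 -0.0028] turn [ 0.04 -0.04 -0.01]
```

View pics/d4.png

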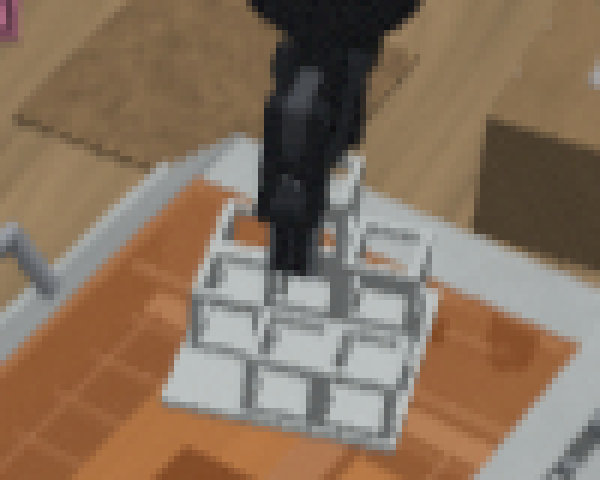

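The near finger now stands in front of the top cell, tip at crop (290,272), at about the lower edge of the top storey. Closing.

Request:
servo_tool(
  delta_pos=[
    [0, 0, 0],
    [0, 0, 0],
    [0, 0, 0],
    [0, 0, 0],
    [0, 0, 0],
    [0, 0, 0],
  ],
  turn=[
    [0, 0, 0],
    [0, 0, 0],
    [0, 0, 0],
    [0, 0, 0],
    [0, 0, 0],
    [0, 0, 0],
  ],
  grip=0.8,
  newtons=30,
)

```text
time_s: 6.42
tool_pos: [626.7, 50.0, 187.0]
orientation: [179.7, -0.4, 11.1]
wrist_force: [0.0, -0.1, -0.9]
gripper_width: 33.5
```

Request:
servo_tool(
  delta_pos=[
    [0, 0, -0.005],
    [0, 0, -0.01],
    [0, 0, 0],
  ],
  turn=[
    [0, 0, 0],
    [0, 0, 0],
    [0, 0, 0],
  ],
)

```text
time_s: 6.8
tool_pos: [626.4, 50.1, 202.7]
orientation: [179.7, -0.3, 11.1]
wrist_force: [0.2, 0.6, -2.0]
gripper_width: 33.4
```

```bash
python3 -c "
from h import *
to((626,52,188),(180,0,11.2))
a=snap('scene','4')['frame'][120:220,240:340]
cv2.imwrite('pics/d5.png',cv2.resize(a,None,fx=5,fy=5,interpolation=cv2.INTER_NEAREST))
"
```

```text
t 6.8 pos [626.4  50.1 202.7] rpy [179.7  -0.3  11.1] F [ 0.2  0.6 -2. ] w 33.4 j [-3. 13. 87. -0. 80. 76.]
delta tool [-0.0001 -0.002   0.0147] turn [ 0.04 -0.05 -0.01]
```

View pics/d5.png

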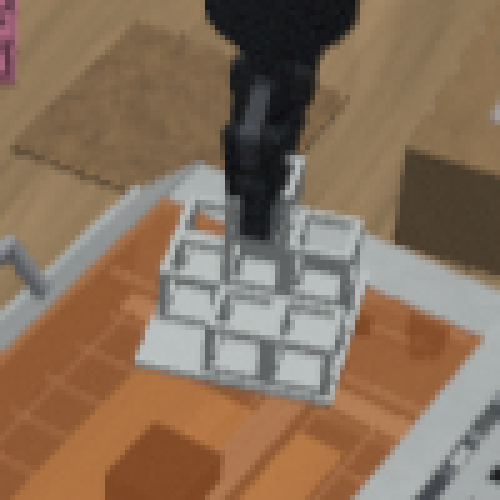

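Held: width is 33.4 mm and wrist force is −2 N. I'll lift higher, then carry it to the mat.

Request:
servo_tool(
  delta_pos=[
    [0, 0, -0.012],
    [0, 0, -0.015],
    [0, 0, -0.015],
    [0, 0, -0.01],
    [0, 0, 0],
  ],
  turn=[
    [0, 0, 0],
    [0, 0, 0],
    [0, 0, 0],
    [0, 0, 0],
    [0, 0, 0],
  ],
)

```text
time_s: 7.48
tool_pos: [626.2, 50.3, 259.1]
orientation: [179.7, -0.4, 11.1]
wrist_force: [0.1, 0.6, -1.5]
gripper_width: 33.4
```

Request:
servo_tool(
  delta_pos=[
    [-0.005, -0.015, 0],
    [-0.01, -0.03, 0],
    [-0.012, -0.032, 0],
    [-0.012, -0.032, 0],
    [-0.012, -0.032, 0],
    [-0.012, -0.032, 0],
    [-0.012, -0.032, 0],
    [-0.012, -0.032, 0],
  ],
  turn=[
    [0, 0, 0],
    [0, 0, 0],
    [0, 0, 0],
    [0, 0, 0],
    [0, 0, 0],
    [0, 0, 0],
    [0, 0, 0],
    [0, 0, 0],
  ],
)

```text
time_s: 8.48
tool_pos: [484.3, 275.6, 251.7]
orientation: [179.9, 0.2, 11.0]
wrist_force: [-0.6, 0.4, -1.8]
gripper_width: 33.7
```

```bash
python3 -c "
from h import *
to((433,374,235),(180,0,11.2))"
```

```text
t 8.475 pos [484.3 275.6 251.7] rpy [179.9   0.2  11. ] F [-0.6  0.4 -1.8] w 33.7 j [ 22.   2.  94.  -0.  84. 101.]
delta tool [-0.0315 -0.1064  0.0167] turn [ 0.02  0.04 -0.03]
```

Request:
servo_tool(
  delta_pos=[
    [-0.009, -0.03, 0],
    [-0.009, -0.03, 0],
    [-0.008, -0.025, 0],
    [-0.003, -0.012, 0],
    [0, 0, 0],
    [0, 0, 0],
  ],
  turn=[
    [0, 0, 0],
    [0, 0, 0],
    [0, 0, 0],
    [0, 0, 0],
    [0, 0, 0],
    [0, 0, 0],
  ],
)

```text
time_s: 9.22
tool_pos: [428.4, 370.7, 248.0]
orientation: [179.8, 0.6, 11.4]
wrist_force: [-0.5, 0.8, -1.4]
gripper_width: 34.0
```

Run:
```python
from fit import *
to((433,374,56),(180,0,11.2))
o=telemetry.get_obs()
im=snap('scene','5'); f=im['frame'];g=f.astype(int)
# overlay model predicted at tool pose, base z = reading-47
p=[o['tool_pos'][0],o['tool_pos'][1],np.radians(11.2)];zb=o['tool_pos'][2]-47
q=proj(im,W(p,[(-54,-54,4),(54,-54,4),(54,54,4),(-54,54,4)],zb));print(q.round(1),zb)
x0,y0=q.min(0)-60;x0=max(0,int(x0));y0=max(0,int(y0));w=f[y0:y0+150,x0:x0+190].copy()
w=cv2.resize(w,None,fx=4,fy=4,interpolation=cv2.INTER_CUBIC)
cv2.polylines(w,[np.round((q-[x0,y0])*4).astype(int)],True,(255,0,0),1)
m=load('scene','0');pt=np.load('poses.npy')[2]
q=proj(im,W(pt,[(-90,-90,4),(90,-90,4),(90,90,4),(-90,90,4)],0));cv2.polylines(w,[np.round((q-[x0,y0])*4).astype(int)],True,(0,0,255),1)
cv2.imwrite('pics/e1.png',w)
```

```text
t 9.225 pos [428.4 370.7 248. ] rpy [179.8   0.6  11.4] F [-0.5  0.8 -1.4] w 34.0 j [ 33.   4.  92.   0.  85. 111.]
delta tool [ 0.0072 -0.0029  0.1919] turn [0.03 0.1  0.03]
[[255.  101.2]
 [287.7 106.4]
 [294.8  89.2]
 [263.7  84.5]] 201.00346328502224
```

View pics/e1.png

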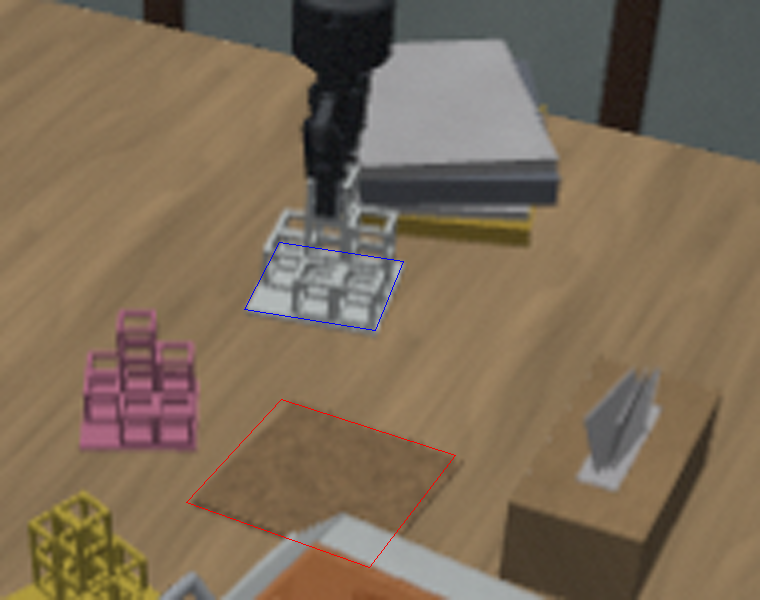

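The carried model matches the prediction, base outlined at crop (245–403, 242–330). The mat outline also fits. Lowering now.

Request:
servo_tool(
  delta_pos=[
    [0.004, -0.002, 0.02],
    [0.003, -0.001, 0.03],
    [0, 0, 0.03],
    [0, 0, 0.03],
    [0, 0, 0.03],
    [0, 0, 0.025],
    [0, 0, 0.012],
    [0, 0, 0],
  ],
  turn=[
    [0, 0.1, 0],
    [0, 0, 0],
    [0, 0, 0],
    [0, 0, 0],
    [0, 0, 0],
    [0, 0, 0],
    [0, 0, 0],
    [0, 0, 0],
  ],
)

```text
time_s: 10.28
tool_pos: [441.7, 368.6, 67.9]
orientation: [179.8, -0.3, 10.7]
wrist_force: [0.6, 0.8, -1.6]
gripper_width: 33.5
```

```bash
python3 -c "
from h import *
to((433,374,51),(180,0,11.2))"
```

```text
t 10.275 pos [441.7 368.6  67.9] rpy [179.8  -0.3  10.7] F [ 0.6  0.8 -1.6] w 33.5 j [ 32.  13. 102.  -0.  65. 112.]
delta tool [-0.0077 -0.007   0.0169] turn [ 0.03 -0.05 -0.08]
```

Request:
servo_tool(
  delta_pos=[
    [-0.004, -0.003, 0.004],
    [-0.004, -0.003, 0.004],
    [0, 0, 0.003],
    [0, 0, 0.002],
    [0, 0, 0],
  ],
  turn=[
    [0.03, -0.05, 0],
    [0, 0, 0],
    [0, 0, 0],
    [0, 0, 0],
    [0, 0, 0],
  ],
)

```text
time_s: 10.9
tool_pos: [434.4, 374.8, 57.8]
orientation: [-179.9, -0.3, 10.7]
wrist_force: [0.1, -1.1, -1.8]
gripper_width: 33.3
```

Request:
servo_tool(
  delta_pos=[
    [0, 0, 0.0015],
    [0, 0, 0.001],
    [0, 0, 0.001],
  ],
  turn=[
    [0, 0, 0],
    [0, 0, 0],
    [0, 0, 0],
  ],
)

```text
time_s: 11.28
tool_pos: [434.8, 374.9, 54.4]
orientation: [-179.8, -0.3, 10.7]
wrist_force: [-0.1, 0.5, -1.7]
gripper_width: 33.8
```

Request:
servo_tool(
  delta_pos=[
    [0, 0, 0.001],
    [0, 0, 0.001],
    [0, 0, 0],
  ],
  turn=[
    [0, 0, 0],
    [0, 0, 0],
    [0, 0, 0],
  ],
)

```text
time_s: 11.65
tool_pos: [434.7, 374.8, 52.1]
orientation: [-179.9, -0.3, 10.7]
wrist_force: [-0.2, 0.1, -2.4]
gripper_width: 33.6
```

Request:
servo_tool(
  delta_pos=[
    [0, 0, 0.001],
    [0, 0, 0],
  ],
  turn=[
    [0, 0, 0],
    [0, 0, 0],
  ],
)

```text
time_s: 11.9
tool_pos: [434.9, 375.0, 51.4]
orientation: [-179.8, -0.3, 10.7]
wrist_force: [0.4, 0.9, -1.0]
gripper_width: 33.8
```

Request:
servo_tool(
  delta_pos=[
    [0, 0, 0.0015],
    [0, 0, 0],
  ],
  turn=[
    [0, 0, 0],
    [0, 0, 0],
  ],
)

```text
time_s: 12.15
tool_pos: [435.3, 375.7, 51.4]
orientation: [-179.8, -0.4, 10.7]
wrist_force: [0.1, 0.3, -3.0]
gripper_width: 33.4
```

Request:
servo_tool(
  delta_pos=[
    [0, 0, 0.0015],
    [0, 0, 0],
  ],
  turn=[
    [0, 0, 0],
    [0, 0, 0],
  ],
)

```text
time_s: 12.4
tool_pos: [435.7, 376.2, 51.2]
orientation: [-179.8, -0.4, 10.7]
wrist_force: [-1.2, -0.8, -0.7]
gripper_width: 33.4
```

z has stalled at 51.3, right where contact was expected (51). Releasing and going straight up.

Request:
servo_tool(
  delta_pos=[
    [0, 0, 0],
    [0, 0, 0],
    [0, 0, 0],
    [0, 0, 0],
    [0, 0, 0],
    [0, 0, 0],
  ],
  turn=[
    [0, 0, 0],
    [0, 0, 0],
    [0, 0, 0],
    [0, 0, 0],
    [0, 0, 0],
    [0, 0, 0],
  ],
  grip=0,
)

```text
time_s: 13.15
tool_pos: [435.9, 376.1, 50.6]
orientation: [-179.8, -0.5, 10.7]
wrist_force: [-0.0, 0.9, -0.3]
gripper_width: 85.4
```

Request:
servo_tool(
  delta_pos=[
    [0, 0, -0.01],
    [0, 0, -0.03],
    [0, 0, -0.05],
    [0, 0, -0.05],
    [0, 0, -0.05],
    [0, 0, -0.04],
    [0, 0, 0],
  ],
  turn=[
    [0, 0, 0],
    [0, 0, 0],
    [0, 0, 0],
    [0, 0, 0],
    [0, 0, 0],
    [0, 0, 0],
    [0, 0, 0],
  ],
)

```text
time_s: 14.02
tool_pos: [434.0, 374.6, 292.5]
orientation: [-179.7, -0.6, 10.7]
wrist_force: [-0.4, -0.3, -0.1]
gripper_width: 85.5
```

Run:
```python
from fit import *
im=snap('scene','6');t=snap('top','6')
f=im['frame'];m=(f.min(2)>135)&(f.max(2).astype(int)-f.min(2)<25)
for z,p in((4,(434,376,.187)),):
    L=[(sx*54,sy*54,4) for sx,sy in((-1,-1),(1,-1),(1,1),(-1,1))]+[(-17,-17,106),(17,-17,106),(17,17,106),(-17,17,106)]
    q=proj(im,W(p,L,z));print(q.round(1).tolist())
x0,y0=215,95
w=cv2.resize(f[y0:y0+85,x0:x0+110],None,fx=7,fy=7,interpolation=cv2.INTER_CUBIC)
for k in(q[:4],q[4:]):cv2.polylines(w,[np.round((k-[x0,y0]+.5)*7).astype(int)],True,(255,0,0),1)
k=proj(im,W(np.load('poses.npy')[2],[(-90,-90,4),(90,-90,4),(90,90,4),(-90,90,4)],0));cv2.polylines(w,[np.round((k-[x0,y0]+.5)*7).astype(int)],True,(0,0,255),1)
cv2.imwrite('pics/e2.png',w)
pc=np.load('poses.npy')[0];h=W(pc,[(-178.5,0,146.5)],0)[0];print('handle',h)
to((h[0],h[1],270),(180,0,82.4))
```

```text
[[256.6, 148.6], [286.4, 154.2], [293.2, 136.3], [264.7, 131.2], [270.3, 120.6], [280.0, 122.3], [282.3, 116.8], [272.8, 115.2]]
handle [463.15621189  -1.12803183 146.5       ]
t 14.125 pos [432.4 373.6 287.9] rpy [-179.8   -0.2   10.7] F [ 0.5 -1.4 -0. ] w 85.3 j [ 33.   3.  89.   0.  88. 112.]
delta tool [-0.0394  0.374   0.0167] turn [  0.    -0.05 -11.95]
```

View pics/e2.png

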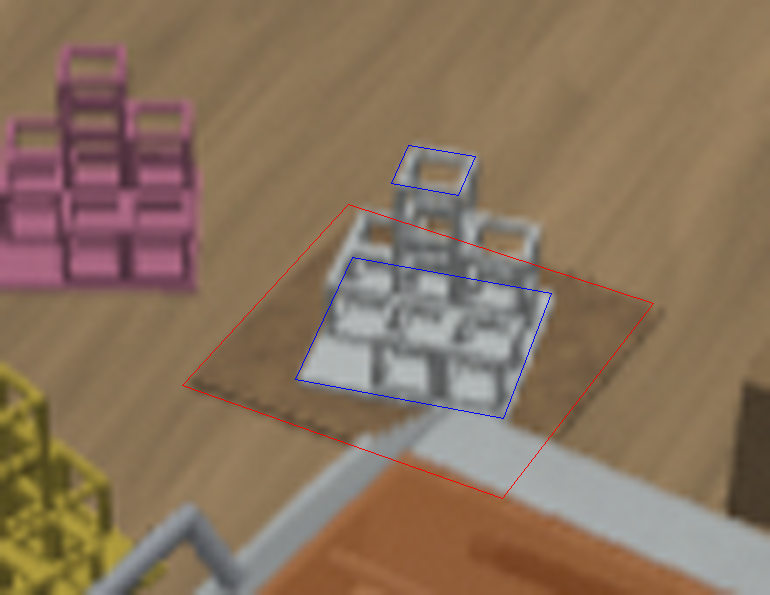

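That was picture 12, the last one. It shows the model upright and centred on the mat (base at crop (297–552, 258–418), mat outline around it). From here I check by numbers only. First, I quantify the finger-length offset from the earlier close-ups.

Run:
```python
from fit import *
def tip(tag,uv,T,yaw,ty):
    im=load('scene',tag);R=Ro.from_euler('xyz',[180,0,yaw],degrees=True).as_matrix()
    c,d=ray(im,uv);n=R[:,1];s=((np.array(T)+R@[0,ty,0]-c)@n)/(d@n)
    print(tag,ty,(R.T@(c+d*s-T)).round(1))
for ty in(42,50):
    tip('1',(292,143),[628.8,49.4,291.1],11.2,ty)
    for u in((270,320,290)): tip('3',(240+u/6-.5,130+272/6-.5),[625.7,50.1,185.2],11.1,ty)
for ty in(8,17): tip('2',(292.5,162.3),[627.8,48.2,217.7],11.1,ty)
for ty in(17,25): tip('4',(240+258/5-.5,120+238/5-.5),[626.4,50.1,202.7],11.1,ty)
```

```text
1 42 [  0.8  42.  -39.1]
3 42 [ -9.3  42.  -37.5]
3 42 [ 12.4  42.  -43. ]
3 42 [ -0.6  42.  -39.7]
1 50 [  2.2  50.  -45.3]
3 50 [ -7.8  50.  -44.8]
3 50 [ 13.7  50.  -50.2]
3 50 [  0.8  50.  -46.9]
2 8 [  1.9   8.  -24.8]
2 17 [  3.3  17.  -32.4]
4 17 [  1.4  17.  -28.6]
4 25 [  2.7  25.  -35.6]
```

The x alignment is within 2 mm. The tips are consistently about 26 mm back of the nominal TCP, so I'll allow for that at the handle. Turning the wrist and pre-closing the fingers to about 36 mm.

Request:
servo_tool(
  delta_pos=[
    [0, 0, 0],
    [0, 0, 0],
    [0, 0, 0],
    [0, 0, 0],
    [0, 0, 0],
    [0, 0, 0],
    [0, 0, 0],
    [0, 0, 0],
  ],
  turn=[
    [0, 0, -1.5],
    [0, 0, -1.5],
    [0, 0, -1.5],
    [0, 0, -1.5],
    [0, 0, -1.5],
    [0, 0, -1.5],
    [0, 0, -1.5],
    [0, 0, -1.3],
  ],
  grip=0.58,
)

```text
time_s: 15.12
tool_pos: [424.9, 368.7, 270.2]
orientation: [-178.9, 0.8, 83.8]
wrist_force: [0.5, -0.6, 0.4]
gripper_width: 36.0
```

```bash
python3 -c "
from h import *
to((463.2,-1.1,250),(180,0,82.4))"
```

```text
t 15.125 pos [424.9 368.7 270.2] rpy [-178.9    0.8   83.8] F [ 0.5 -0.6  0.4] w 36.0 j [33.  3. 91.  0. 88. 39.]
delta tool [-0.3631  0.0784  0.024 ] turn [-0.19  0.14  0.23]
```

Request:
servo_tool(
  delta_pos=[
    [-0.04, 0.01, 0],
    [-0.045, 0.01, 0],
    [-0.045, 0.01, 0],
    [-0.045, 0.01, 0],
    [-0.045, 0.01, 0],
    [-0.045, 0.01, 0],
    [-0.045, 0.01, 0],
    [-0.04, 0.005, 0],
  ],
  turn=[
    [-0.19, 0.14, 0.23],
    [0, 0, 0],
    [0, 0, 0],
    [0, 0, 0],
    [0, 0, 0],
    [0, 0, 0],
    [0, 0, 0],
    [0, 0, 0],
  ],
)

```text
time_s: 16.12
tool_pos: [446.3, 2.3, 254.3]
orientation: [-178.5, 0.5, 82.8]
wrist_force: [0.7, 1.0, 0.2]
gripper_width: 35.8
```

Request:
servo_tool(
  delta_pos=[
    [0, 0, 0],
    [0, 0, 0],
  ],
  turn=[
    [0, 0, 0],
    [0, 0, 0],
  ],
)

```text
time_s: 16.38
tool_pos: [444.4, 0.6, 251.1]
orientation: [-178.2, 0.5, 82.6]
wrist_force: [1.1, -0.4, 1.0]
gripper_width: 35.9
```

```bash
python3 -c "
from h import *
to((463.2,-1.1,150),(180,0,82.4))"
```

```text
t 16.375 pos [444.4   0.6 251.1] rpy [-178.2    0.5   82.6] F [ 1.1 -0.4  1. ] w 35.9 j [-10. -13. 108.  -1.  87.  -2.]
delta tool [0.0016 0.0221 0.1005] turn [-0.3   0.08  0.03]
```

Request:
servo_tool(
  delta_pos=[
    [0.001, 0.011, 0.02],
    [0.001, 0.011, 0.03],
    [0, 0, 0.03],
    [0, 0, 0.02],
    [0, 0, 0],
  ],
  turn=[
    [-0.3, 0.08, 0],
    [0, 0, 0],
    [0, 0, 0],
    [0, 0, 0],
    [0, 0, 0],
  ],
)

```text
time_s: 17.0
tool_pos: [464.6, 6.7, 145.5]
orientation: [-179.8, -0.1, 83.0]
wrist_force: [0.0, 0.7, 0.7]
gripper_width: 35.8
```

```bash
python3 -c "
from h import *
to((463.2,-1.1,106),(180,0,82.4))"
```

```text
t 17.0 pos [464.6   6.7 145.5] rpy [-1.798e+02 -1.000e-01  8.300e+01] F [0.  0.7 0.7] w 35.8 j [ -9.  -7. 114.   0.  73.  -2.]
delta tool [-0.008  -0.0004  0.0395] turn [-0.03 -0.02  0.11]
```

Request:
servo_tool(
  delta_pos=[
    [-0.004, 0, 0.008],
    [-0.004, 0, 0.008],
    [0, 0, 0.004],
    [0, 0, 0],
  ],
  turn=[
    [0, 0, 0.1],
    [0, 0, 0],
    [0, 0, 0],
    [0, 0, 0],
  ],
)

```text
time_s: 17.5
tool_pos: [464.8, -0.8, 126.3]
orientation: [-180.0, -0.1, 82.5]
wrist_force: [-0.0, 0.2, 0.1]
gripper_width: 35.6
```

Request:
servo_tool(
  delta_pos=[
    [0, 0, 0.006],
    [0, 0, 0.006],
    [0, 0, 0.004],
    [0, 0, 0],
  ],
  turn=[
    [0, 0, 0],
    [0, 0, 0],
    [0, 0, 0],
    [0, 0, 0],
  ],
)

```text
time_s: 18.0
tool_pos: [465.2, -0.9, 109.7]
orientation: [180.0, -0.1, 82.5]
wrist_force: [0.3, -1.0, 0.3]
gripper_width: 35.6
```

Request:
servo_tool(
  delta_pos=[
    [0, -0.001, 0.002],
    [0, -0.001, 0.002],
    [0, 0, 0],
  ],
  turn=[
    [0, 0, 0],
    [0, 0, 0],
    [0, 0, 0],
  ],
)

```text
time_s: 18.38
tool_pos: [463.3, -0.7, 105.6]
orientation: [179.9, -0.1, 82.5]
wrist_force: [0.5, -0.1, 0.5]
gripper_width: 36.0
```

Request:
servo_tool(
  delta_pos=[
    [0, 0, 0],
    [0, 0, 0],
    [0, 0, 0],
    [0, 0, 0],
    [0, 0, 0],
    [0, 0, 0],
  ],
  turn=[
    [0, 0, 0],
    [0, 0, 0],
    [0, 0, 0],
    [0, 0, 0],
    [0, 0, 0],
    [0, 0, 0],
  ],
  grip=1,
  newtons=40,
)

```text
time_s: 19.12
tool_pos: [462.9, -0.6, 105.9]
orientation: [180.0, -0.1, 82.5]
wrist_force: [-0.7, -0.7, 0.2]
gripper_width: 10.4
```

The width is 10.4 mm, less than the 12 mm bar, so the tips probably grip it above its axis. I'll open, go 10 mm deeper and regrip.

Request:
servo_tool(
  delta_pos=[
    [0, 0, 0],
    [0, 0, 0],
    [0, 0, 0],
    [0, 0, 0],
  ],
  turn=[
    [0, 0, 0],
    [0, 0, 0],
    [0, 0, 0],
    [0, 0, 0],
  ],
  grip=0.58,
)

```text
time_s: 19.62
tool_pos: [463.6, -0.7, 106.0]
orientation: [179.9, -0.1, 82.5]
wrist_force: [-1.0, 0.1, 0.5]
gripper_width: 35.8
```

Request:
servo_tool(
  delta_pos=[
    [0, 0, 0.004],
    [0, 0, 0.003],
    [0, 0, 0.002],
    [0, 0, 0],
  ],
  turn=[
    [0, 0, 0],
    [0, 0, 0],
    [0, 0, 0],
    [0, 0, 0],
  ],
)

```text
time_s: 20.12
tool_pos: [463.4, -0.7, 96.1]
orientation: [179.9, -0.1, 82.5]
wrist_force: [-0.0, 0.0, -0.6]
gripper_width: 35.7
```

Request:
servo_tool(
  delta_pos=[
    [0, 0, 0],
    [0, 0, 0],
    [0, 0, 0],
    [0, 0, 0],
    [0, 0, 0],
  ],
  turn=[
    [0, 0, 0],
    [0, 0, 0],
    [0, 0, 0],
    [0, 0, 0],
    [0, 0, 0],
  ],
  grip=1,
)

```text
time_s: 20.75
tool_pos: [462.9, -0.6, 96.2]
orientation: [180.0, -0.1, 82.5]
wrist_force: [-0.3, -0.4, 0.6]
gripper_width: 10.8
```

Next I try a short lift along the hinge arc. (0.1 rad is 29 mm up and 2 mm back.)

Request:
servo_tool(
  delta_pos=[
    [0, 0, -0.003],
    [0, 0, -0.005],
    [0, 0.0005, -0.007],
    [0, 0.001, -0.007],
    [0, 0.001, -0.007],
    [0, 0, 0],
  ],
  turn=[
    [0, 0, 0],
    [0, 0, 0],
    [0, 0, 0],
    [0, 0, 0],
    [0, 0, 0],
    [0, 0, 0],
  ],
  newtons=50,
)

```text
time_s: 21.5
tool_pos: [464.9, -0.8, 123.8]
orientation: [-179.9, -0.1, 82.5]
wrist_force: [3.0, -0.2, -7.6]
gripper_width: 9.9
```

```bash
cat >> h.py <<'E'
def lid(img):
    "lid angle from amber region: score projected glass outline vs amber mask"
    f=img['frame'];h=cv2.cvtColor(f,cv2.COLOR_BGR2HSV);return cv2.inRange(h,(5,150,60),(18,255,255))
E
python3 - <<'E'
from fit import *
to((463,-1,125),(180,0,82.4))
a=lid(load('scene','0'));im=snap('scene','7');b=lid(im)
for m in(a,b):
    m=m.copy();m[:140]=0
    n,l,s,c=cv2.connectedComponentsWithStats(m);i=1+s[1:,4].argmax();print(s[i],c[i].round(1))
E
```

```text
t 21.5 pos [464.9  -0.8 123.8] rpy [-1.799e+02 -1.000e-01  8.250e+01] F [ 3.  -0.2 -7.6] w 9.9 j [-10.  -6. 115.   0.  70.  -2.]
delta tool [-0.0004 -0.0018 -0.0012] turn [-0.01 -0.02  0.01]
[ 212  162   77   81 2626] [252.4 209.1]
[ 211  155  122   99 5000] [270.6 204.1]
```

Wrist force is −7.6 N: the lid is lifting (8 N expected near shut). I'll add a visual lid-angle estimator that matches the lid plane against the shut picture.

```bash
cat > ang.py <<'E'
from fit import *
pc=np.load('poses.npy')[0]
gx,gy=np.meshgrid(np.arange(-244,-4,3.),np.arange(-188,60,3.))   # lid frame x from hinge; right part, clear of the arm
def P(th):
    x,z=gx.ravel(),np.full(gx.size,2.);c,s=np.cos(th),np.sin(th)
    return W(pc,np.c_[110+c*x+s*z,gy.ravel(),138-s*x+c*z],0)
def samp(im,th):
    q=proj(im,P(th)).astype(np.float32);g=cv2.GaussianBlur(im['frame'],(3,3),0).astype(np.float32)
    return cv2.remap(g,q[:,:1].copy(),q[:,1:].copy(),cv2.INTER_LINEAR)[:,0]
def angle(im,name='scene'):
    r=samp(load(name,'6'),0);ths=np.arange(-.05,.85,.01);e=[np.minimum(np.abs(samp(im,t)-r).sum(1),120).mean() for t in ths]
    i=int(np.argmin(e));return round(float(ths[i]),2),round(float(e[i]),1),round(float(np.median(e)),1)
if __name__=='__main__':
    import sys
    im=snap('scene',sys.argv[1]);print('lid',angle(im));to((463,-1,125),(180,0,82.4))
E
python3 - <<'E'
from ang import *
print(angle(load('scene','6')),angle(load('scene','5')),angle(load('scene','7')))
E
```

```text
(0.0, 0.0, 45.6) (0.0, 1.5, 45.6) (0.09, 32.6, 51.2)
```

Request:
servo_tool(
  delta_pos=[
    [0, 0.0005, -0.006],
    [0, 0.001, -0.007],
    [0, 0.001, -0.007],
    [0, 0.001, -0.007],
    [0, 0.001, -0.005],
    [0, 0, 0],
  ],
  turn=[
    [0, 0, 0],
    [0, 0, 0],
    [0, 0, 0],
    [0, 0, 0],
    [0, 0, 0],
    [0, 0, 0],
  ],
)

```text
time_s: 22.3
tool_pos: [471.1, -1.7, 157.6]
orientation: [179.8, -0.1, 82.5]
wrist_force: [3.2, -0.8, -7.0]
gripper_width: 10.4
```

```bash
python3 ang.py 8
```

```text
lid (0.2, 35.4, 46.8)
t 22.35 pos [471.   -1.7 157.4] rpy [ 1.799e+02 -1.000e-01  8.250e+01] F [ 3.9  0.  -5.9] w 10.2 j [-10.  -7. 113.   0.  74.  -2.]
delta tool [-0.0005 -0.0081  0.0324] turn [ 0.02 -0.02  0.01]
```

Visual angle 0.20, and 0.21 from the arc: these agree. Continuing.

Request:
servo_tool(
  delta_pos=[
    [0, 0.0015, -0.006],
    [0, 0.002, -0.007],
    [0, 0.002, -0.007],
    [0, 0.0025, -0.007],
    [0, 0.003, -0.007],
    [0, 0.003, -0.007],
    [0, 0.003, -0.006],
    [0, 0, 0],
  ],
  turn=[
    [0, 0, 0],
    [0, 0, 0],
    [0, 0, 0],
    [0, 0, 0],
    [0, 0, 0],
    [0, 0, 0],
    [0, 0, 0],
    [0, 0, 0],
  ],
)

```text
time_s: 23.35
tool_pos: [487.3, -3.9, 206.9]
orientation: [-179.9, -0.2, 82.5]
wrist_force: [1.0, 0.5, -3.0]
gripper_width: 10.5
```

```bash
python3 ang.py 9
```

```text
lid (0.39, 26.7, 36.4)
t 23.4 pos [487.2  -3.8 206.6] rpy [-179.9   -0.2   82.5] F [-1.4  0.6 -3.4] w 10.1 j [-10.  -7. 107.   0.  80.  -2.]
delta tool [-0.0006 -0.0242  0.0816] turn [-0.01 -0.03  0.01]
```

Request:
servo_tool(
  delta_pos=[
    [0, 0.003, -0.006],
    [0, 0.0035, -0.007],
    [0, 0.0035, -0.007],
    [0, 0.004, -0.006],
    [0, 0, 0],
  ],
  turn=[
    [0, 0, 0],
    [0, 0, 0],
    [0, 0, 0],
    [0, 0, 0],
    [0, 0, 0],
  ],
)

```text
time_s: 24.02
tool_pos: [501.1, -5.7, 235.1]
orientation: [-179.8, -0.1, 82.5]
wrist_force: [-2.0, 0.6, 0.8]
gripper_width: 10.1
```

Request:
servo_tool(
  delta_pos=[
    [0, 0.003, -0.005],
    [0, 0.004, -0.006],
    [0, 0.004, -0.006],
    [0, 0.004, -0.005],
    [0, 0, 0],
  ],
  turn=[
    [0, 0, 0],
    [0, 0, 0],
    [0, 0, 0],
    [0, 0, 0],
    [0, 0, 0],
  ],
)

```text
time_s: 24.65
tool_pos: [517.2, -7.9, 260.5]
orientation: [-179.8, -0.1, 82.5]
wrist_force: [-3.2, 1.2, 3.1]
gripper_width: 10.1
```

```bash
python3 ang.py 10
```

```text
lid (0.6, 40.0, 51.2)
t 24.7 pos [517.1  -7.9 260.3] rpy [-1.798e+02 -1.000e-01  8.250e+01] F [-6.2  0.5  4.6] w 10.0 j [-10.  -4.  99.   0.  85.  -2.]
delta tool [-0.0006 -0.0542  0.1355] turn [-0.03 -0.02  0.01]
```

The angle is 0.61 by the arc and 0.60 visually, and the force sign has flipped: the struts are now pushing up. I'll hold briefly, then ease back to about 0.45.

Request:
servo_tool(
  delta_pos=[
    [0, 0, 0],
    [0, 0, 0],
    [0, -0.002, 0.003],
    [0, -0.003, 0.005],
    [0, -0.004, 0.006],
    [0, -0.0035, 0.006],
    [0, -0.003, 0.005],
    [0, 0, 0],
  ],
  turn=[
    [0, 0, 0],
    [0, 0, 0],
    [0, 0, 0],
    [0, 0, 0],
    [0, 0, 0],
    [0, 0, 0],
    [0, 0, 0],
    [0, 0, 0],
  ],
)

```text
time_s: 25.7
tool_pos: [500.7, -5.7, 234.4]
orientation: [-179.9, -0.1, 82.5]
wrist_force: [-2.1, 0.3, 1.7]
gripper_width: 10.0
```

Request:
servo_tool(
  delta_pos=[
    [0, -0.002, 0.004],
    [0, -0.003, 0.005],
    [0, -0.002, 0.003],
    [0, 0, 0],
    [0, 0, 0],
    [0, 0, 0],
  ],
  turn=[
    [0, 0, 0],
    [0, 0, 0],
    [0, 0, 0],
    [0, 0, 0],
    [0, 0, 0],
    [0, 0, 0],
  ],
)

```text
time_s: 26.45
tool_pos: [494.0, -4.8, 221.7]
orientation: [-180.0, -0.1, 82.5]
wrist_force: [-3.3, 0.6, 0.5]
gripper_width: 10.0
```

```bash
python3 ang.py 11; python3 ang.py 12
```

```text
lid (0.44, 28.8, 39.9)
t 26.5 pos [494.1  -4.8 221.7] rpy [-1.80e+02 -1.00e-01  8.25e+01] F [-3.2  0.6  1.4] w 10.2 j [-10.  -6. 105.   0.  81.  -2.]
delta tool [-0.0005 -0.0313  0.0967] turn [-0.   -0.02  0.01]
lid (0.44, 28.8, 39.8)
t 26.55 pos [494.1  -4.8 221.7] rpy [-1.80e+02 -1.00e-01  8.25e+01] F [-2.2  0.7  1.2] w 10.2 j [-10.  -6. 105.   0.  81.  -2.]
delta tool [-0.0006 -0.0313  0.0967] turn [-0.   -0.02  0.01]
```

Run:
```python
from ang import *
a=load('scene','6')['frame'].astype(int);b=load('scene','12')['frame'].astype(int)
for n,(x0,x1,y0,y1) in dict(model=(255,300,112,150),tissue=(318,376,116,172),succ=(120,170,265,322),cup=(180,220,312,372)).items():
    print(n,np.abs(a-b)[y0:y1,x0:x1].mean().round(2),np.abs(a-load('scene','0')['frame'])[y0:y1,x0:x1].mean().round(2))
print(telemetry.get_obs()['joint_velocities'].round(2))
workorder.hand_in()
```

```text
model 25.82 21.64
tissue 11.22 3.62
succ 5.69 3.64
cup 4.26 2.92
[-0.11  0.04 -0.2   0.01  0.02 -0.02]
the job is handed in; nothing more can be done
```

Run:
```python
from h import *
for t in('6','12'):
    f=load('scene',t)['frame']
    for n,(x0,x1,y0,y1) in dict(model=(255,300,112,150),tissue=(318,376,116,172)).items():
        r=f[y0:y1,x0:x1];g=r.max(2);print(t,n,'dark',(g<60).mean().round(2),'light',(r.min(2)>130).mean().round(2))
    tp=load('top',t)['frame'] if t=='6' else None
print(cv2.phaseCorrelate(*[np.float32(cv2.cvtColor(load('scene',t)['frame'][116:172,335:376],7-1)) for t in('6','12')]))
print(cv2.phaseCorrelate(*[np.float32(cv2.cvtColor(load('scene',t)['frame'][112:150,255:300],6)) for t in('6','12')]))
```

```text
6 model dark 0.0 light 0.25
6 tissue dark 0.02 light 0.03
12 model dark 0.01 light 0.37
12 tissue dark 0.0 light 0.08
((0.4288115942443511, -0.09883872902899427), 0.9128415287865532)
((0.11094775560901127, -0.7018879302099101), 0.19586860815684)
```

The job is handed in at about 26.6 s of the 61 s. By my measurements every step was met, but my last check on the model was inconclusive.

- **Model:** I gripped the white model by its top cell and set it down on the mat. A close view right after release showed it upright, within a few mm of the mat's centre.
- **Lid:** I lifted it by the handle to about 0.60–0.61 rad, measured both visually and from the arm's arc. Past the balance point the force changed sign, as expected when the struts push up. I then eased it back and held it still at about 0.44 rad visually, or 0.45 from the arc (required 0.37 to 0.52).

**Checks that failed or disagreed:**
- My first close on the model missed. The fingertips sit about 26 mm behind the reported tool point. The model's image did not change, and I regripped lower.
- The opening on the 12 mm handle bar read 10–11 mm. The grip held through the whole lift.
- At the final pose the vertical force read about +1 N, where about −1.5 N was expected. The arm was also pulling a few newtons horizontally, which may account for it.
- In the last picture the raised lid seems to hide part of the model, so a numerical comparison could not confirm it again. The tissue box appears to be in the same place, to within half a pixel. Near the succulent and the pencil cup the picture changed only slightly.

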